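# Open the dust hood and bring the square jar round to the front of the flower-head carousel

### The job

Swing the clear hood of the dust case all the way up and over and let it down gently onto its stop arms - do not fling it or let it fall shut. Then turn the jar carousel by its centre knob until the square jar, the only one that is not round, stands centred at the notch in the front wall of the case, and finish still gripping the knob, holding the carousel still so that I can take that jar out with the hood open. All jars stay standing in their compartments, and leave the other things on the bench alone.

Things in the scene. Friction and masses are not known exactly. Their poses are not given: they have to be found in the camera images.
- case: Fixed square dust case, 200 x 200 mm: wooden plinth, clear walls to 70 mm height, clear hinged hood on them to 133 mm. Origin: middle of its underside, on the bench and on the carousel's axis. Its -x axis points out of its front (robot side), +x to the hinge. The front is where the front wall has an 84 mm wide notch, cut down to 36 mm height and centred on -x.
- hood (a joint): Hinge angle of the clear hood (200 x 200 x 62 mm, 0.27 to 0.4 kg), rad: 0 = shut (its start), 1.571 = upright behind the case on its two stop arms (hard stop). The hinge has a little friction and damping: let go below about 1.0 it falls shut, between 1.1 and 1.25 it stays, past about 1.4 it leans back onto the stop by itself, gently.
- hood_hinge (a point): Middle of the hood's hinge line: 104 mm behind the case's origin (case +x) and 70 mm above the bench. The line runs along the case's y axis.
- pull (a point): Centre of the hood's T-shaped pull: a crossbar 50 mm long, 12 mm thick, parallel to the hinge line, on one 10 mm post in its middle, 30 mm in front of the hood's front face. Shut: 100 mm above the bench, 33 mm below the hood's top, 234 mm in front of the hinge line and 30 mm above it. Open: 234 mm above the hinge line and 30 mm behind it. Its y axis runs along the crossbar.
- carousel (a joint): Angle of the carousel about the vertical axis through the case's origin, rad, growing anticlockwise seen from above. It turns freely either way, without stops or detents, on a bearing with little friction. It reads 0 at the start, wherever the jars stand.
- knob: The carousel's round wooden centre knob, 36 mm in diameter, 35 mm high (90 to 125 mm above the bench), on a thin shaft on the turning axis; it turns with the carousel. Origin: on the axis, half-way up, 108 mm above the bench. The jar lids around it end at 78 mm height.
- jar_square_c (a point): The square jar wanted at the front: clear glass, 36 x 36 mm, 38 mm high with its flat square wooden lid, loose in one of the carousel's six compartments (not the front one at the start), 56 mm from the axis. Point: its centre, half-way up. Wanted: straight in front of the knob (case -x), at the notch.
- jar_round1_c (a point): One of the five round jars: clear glass, 43 mm in diameter, 38 mm high with its flat round wooden lid, loose in its compartment of the carousel. Point: its centre, half-way up. It stays there.
- jar_round2_c (a point): One of the five round jars: clear glass, 43 mm in diameter, 38 mm high with its flat round wooden lid, loose in its compartment of the carousel. Point: its centre, half-way up. It stays there.
- jar_round3_c (a point): One of the five round jars: clear glass, 43 mm in diameter, 38 mm high with its flat round wooden lid, loose in its compartment of the carousel. Point: its centre, half-way up. It stays there.
- jar_round4_c (a point): One of the five round jars: clear glass, 43 mm in diameter, 38 mm high with its flat round wooden lid, loose in its compartment of the carousel. Point: its centre, half-way up. It stays there.
- jar_round5_c (a point): One of the five round jars: clear glass, 43 mm in diameter, 38 mm high with its flat round wooden lid, loose in its compartment of the carousel. Point: its centre, half-way up. It stays there.
- ribbon_spool: Cardboard ribbon spool, 72 mm in diameter, 28 mm high, lying flat beside the case (its +y side). Bystander, to be left alone. Origin: middle of its underside.
- snips: Flower snips, about 180 mm long, 70 mm wide and 10 mm high, lying beside the case (its -y side). Bystander, to be left alone. Origin: middle of its underside.
- cloche: Glass dome on a round wooden base, 104 mm in diameter, 160 mm high. Bystander, to be left alone. Origin: middle of its underside.
- gift_box: Cardboard gift box with a window, 110 x 85 x 50 mm. Bystander, to be left alone. Origin: middle of its underside.
- mug: White mug, 76 mm in diameter, 85 mm high. Bystander, to be left alone. Origin: middle of its underside.
- twine_cone: Cone of twine, 72 mm in diameter, 92 mm high. Bystander, to be left alone. Origin: middle of its underside.
- clay_pot: Small clay pot, 68 mm in diameter, 55 mm high. Bystander, to be left alone. Origin: middle of its underside.

How it is judged:
On the way, in this order (a step that is already met when the one before it is completed fails the run):
1. the hood stands open on its stop arms (value of joint hood above 1.52 rad), for 0.3 s.
2. with the hood open, the square jar stands at the front notch and the fingers hold the knob (y of jar_square_c in the frame of case between -0.01 and 0.01 m and x of jar_square_c in the frame of case below -0.03 m and velocity of joint carousel between -0.08 and 0.08 rad/s and contact force between the fingers and knob above 3 N and value of joint hood above 1.5 rad), for 0.5 s.
At the end, for the whole second after the job is handed in: Hood on its stop (above 1.5 rad); square jar centre within 10 mm of the case's front centre line, at the notch; carousel slower than 0.08 rad/s; fingers on the knob with over 3 N; all jars upright (0.1 rad) and unlifted, within 72 mm of the axis (all of step 2 and horizontal distance between each of jar_square_c, jar_round1_c, jar_round2_c, jar_round3_c, jar_round4_c, jar_round5_c and knob below 0.072 m and angle between each of jar_square_c, jar_round1_c, jar_round2_c, jar_round3_c, jar_round4_c, jar_round5_c's own z axis and vertical below 0.1 rad and height (world z) of each of jar_square_c, jar_round1_c, jar_round2_c, jar_round3_c, jar_round4_c, jar_round5_c below 0.066 m); the arm keeps its last pose, push and grip.
It fails at once if the hood is flung or falls (hinge faster than 1.6 rad/s) (velocity of joint hood above 1.6 rad/s or velocity of joint hood below -1.6 rad/s).
It fails at once if the hood bangs onto its stop (faster than 1.2 rad/s in the last part of its swing) (value of joint hood above 1.3 rad and velocity of joint hood above 1.2 rad/s).
It fails at once if a jar is tipped (more than 0.4 rad) (angle between any of jar_square_c, jar_round1_c, jar_round2_c, jar_round3_c, jar_round4_c, jar_round5_c's own z axis and vertical above 0.4 rad).
It fails at once if another thing on the bench is moved by more than 30 mm or knocked over (distance of any of ribbon_spool, snips, cloche, gift_box, mug, twine_cone, clay_pot from where it was at the start of the episode above 0.03 m or angle between any of ribbon_spool, snips, cloche, gift_box, mug, twine_cone, clay_pot's own z axis and vertical above 0.4 rad).
It also fails if it takes over 67 s, if anything falls off the work surface, if the arm or the gripper's body presses on something with over 40 N, if the wrist force passes 120 N, or if a joint passes its speed limit or range.

### The arm

A 7-joint arm with a two-finger parallel gripper is mounted at the origin on the work surface. World frame = base frame: x ahead of the robot, y to its left, z up, the work surface at z = 0. Lengths are in m, angles in rad, forces in N, time in s.
With the tool pointing down it reaches from about 0.425 to 0.925 m from the base axis. Payload 6.8 kg.
Tool frame: the origin (TCP) lies at the very end of the fingers, on their centre line; the grasp point (between the pads) lies 19 mm behind it; z points along the fingers, x is the direction in which the jaws open and shut, and the axes are right-handed (so a half turn about z gives the same grasp; the last joint's range is limited). The gripper opens to 85 mm and grips with 20 to 120 N. Pads are 22 mm wide; open, the fingers measure 114 mm over their backs; the gripper's body (76 mm by 85 mm) begins 54 mm behind the grasp point. The pads swing forward as they close: fully open they stand 13 mm farther back than shut.
Start: joints at [1.034, 0.477, 0.022, 1.555, -0.011, 1.109, -0.083], TCP at [0.281, -0.614, 0.231] pointing down, gripper open.
Joint ranges: [-2.96, 2.96], [-0.34, 2.1], [-1.41, 1.46], [0.24, 2.44], [-1.37, 4.51], [0.17, 1.92], [-2.96, 2.96]. Speed limits (rad/s): [2.39, 2.39, 3.14, 3.14, 3.14, 3.14, 3.14].

### API

Orientations are given as a unit quaternion [w, x, y, z].
In Python, from station import bot gives the robot as it stands.
- The arm moves only by the shell command python3 -m creep 'ROWS' [FORCE]. ROWS is JSON, a list that holds one entry, the list of rows, each a list of 7 numbers: the shift along the tool's x, y, z in cm, then the turn, a rotation vector about the tool's x, y, z in rad, then the opening, from 0 (shut) to 1 (fully open). In form: [[[dx, dy, dz, wx, wy, wz, claw], ...]]. A call has 1 to 10 rows; each row is the pose to reach, as a shift and turn from the pose commanded when the call began, along the tool's axes at that moment; what a row does not reach only later rows make up. A row lasts 1/8 s, in which the tool goes at most 62.5 mm and 10.7 degrees, less where a joint would pass 70% of its speed; a pose out of reach is approached as far as the arm can. A call with a gripper value outside its range is refused whole. The fingers move at their own pace and stop on an object; FORCE is the grip in N (left out, the last holds). Time passes only in rows, so rows that repeat a pose let the fingers close. It gives the time, the measured TCP pose, the force and the opening at its end, in the units of the state.
- bot.get_obs(): the state, without advancing time (a new reading comes with each control period).
- bot.read_camera(name): name is "side" or "top"; returns (picture, depth): 384x512x3 uint8, blue, green, red; 384x512 float32, m along the optical axis (not along the pixel's ray), 0 where there is no reading.
- bot.calibration(name): a dict with "mtx" (3x3 intrinsics, pixels), "dist_coeffs" ([k1, k2, p1, p2, k3] as OpenCV has them; the pictures are not rectified), "rvec" (rotation vector, rad) and "tvec" (3), from world to camera coordinates, as OpenCV has them. Camera axes: x right, y down, z forward; pixel columns grow to the right and rows downward; lengths in m; the calibration is good to about 2 mm. A picture is of the moment at which its call begins. calibration takes no time and is no camera call.
- bot.hand_in(): hands the job in, once; it reports no verdict.
Trained networks look in the newest picture that a camera, given by its name, has taken for a name from the list of things; names that differ only in an ending like _2 or _b are one class to them, and where a whole thing is asked for, a point or a joint stands for the part that bears it (a point fixed in the world has none). Each returns a list of dicts, best first, with "p" (0 to 1); they miss things now and then, are a little off and sometimes report something else, mostly with a low value. They report only what shows in the picture. A call takes as long as a camera call.
- bot.find_in(camera, label): "xy" ([column, row] in pixels, amid what is visible of it).
- bot.silhouettes(camera, label): "mask" (384x512 bool, what is visible of it) and "xy" ([column, row] in pixels, amid what is visible of it).
The state is a dict: "t": time; "q": joint angles; "joint_vel": joint speeds; "joint_torque": joint torques, N m; "eef_pos": TCP position; "tool_rot": TCP orientation; "contact_force": force on the tool from outside, world axes, zero at the start; "torque": the same for the moment, N m; "gripper_width": opening from 0.0 (shut) to 1.0 (fully open).
Only numpy, scipy, OpenCV 4.12 (cv2) and the standard library are available. Lean on these libraries where they do the work, as an engineer would, in place of code of your own. Each camera call takes 0.05 s, during which the arm holds its last target.

## Working session

There is one attempt and no reset: what is moved stays moved. The work goes in short steps, Python scripts to look and compute and a shell command to move; the robot and the scene stay as the last step left them, time stands still between calls to the robot, and variables do not carry over. Pictures are saved under pics/ and viewed, and the job is handed in when it is done.

```bash
ls; mkdir -p pics; python3 - <<'E'
from station import bot
import cv2
o=bot.get_obs(); print({k:(v if not hasattr(v,'round') else v) for k,v in o.items()})
for c in ("side","top"):
    p,d=bot.read_camera(c); cv2.imwrite(f"pics/{c}0.png",p)
    k=bot.calibration(c); print(c,k)
E
```

```text
pics
{'t': 0.0, 'q': array([ 1.03390096,  0.47779581,  0.02231831,  1.55643121, -0.0115193 ,
        1.10926525, -0.08305975]), 'joint_vel': array([-7.63344498e-06, -5.95180686e-04, -1.62136531e-03,  5.77866990e-04,
        1.19387741e-03,  7.03216118e-04, -1.74056071e-03]), 'joint_torque': array([ 2.27260530e-04, -5.96461308e+01,  1.60800051e+00, -2.81203580e+01,
        1.24869586e-02,  9.36207158e-03, -2.50470765e-05]), 'eef_pos': array([ 0.28041622, -0.61336804,  0.2303367 ]), 'tool_rot': array([-4.34280704e-04,  8.41379917e-01, -5.40443382e-01, -7.72341860e-04]), 'contact_force': array([ 0.28199659, -0.00960979, -0.28625134]), 'torque': array([ 0.00787256, -0.0297485 ,  0.02244161]), 'gripper_width': 0.9942820339246523}
side {'mtx': array([[422.00132632,   0.        , 256.17024293],
       [  0.        , 422.00132632, 190.17969585],
       [  0.        ,   0.        ,   1.        ]]), 'dist_coeffs': array([-0.12687226,  0.        ,  0.        ,  0.        ,  0.        ]), 'rvec': array([ 0.74671281, -2.46516475,  1.27462077]), 'tvec': array([0.43202399, 0.2670378 , 1.18605305])}
top {'mtx': array([[358.36824779,   0.        , 253.35721363],
       [  0.        , 358.36824779, 191.57720834],
       [  0.        ,   0.        ,   1.        ]]), 'dist_coeffs': array([0.01760262, 0.        , 0.        , 0.        , 0.        ]), 'rvec': array([ 2.16727874, -2.15704203,  0.12457893]), 'tvec': array([-0.01990695,  0.53697988,  1.30079062])}
```

View pics/side0.png

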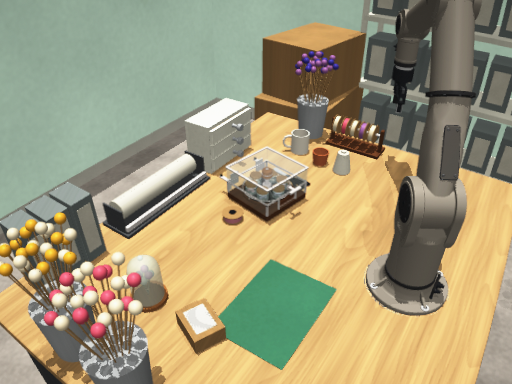

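View pics/top0.png

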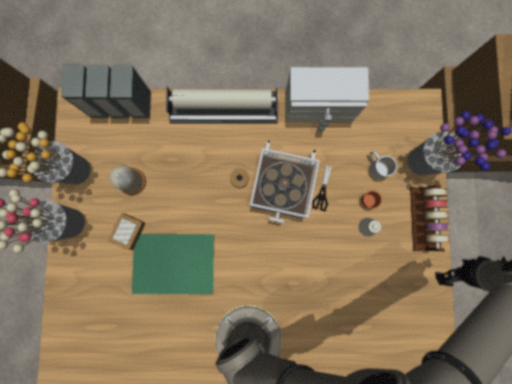

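The side view shows the case near (267,182). In the top view the case is at about (285,183), with its pull at (277,221) and the hinge side up. Next I'll zoom in and measure.

```bash
cat > h.py <<'E'
from station import bot
import cv2, numpy as np
from scipy.spatial.transform import Rotation as R
def cal(c):
    k=bot.calibration(c); return k["mtx"],k["dist_coeffs"],cv2.Rodrigues(np.array(k["rvec"]))[0],np.array(k["tvec"]).ravel()
def onz(c,uv,z):
    K,D,M,t=cal(c); u=cv2.undistortPoints(np.array(uv,float).reshape(-1,1,2),K,D).reshape(-1,2)
    C=-M.T@t; d=np.c_[u,np.ones(len(u))]@M
    return C+d*((z-C[2])/d[:,2])[:,None]
def proj(c,P):
    K,D,M,t=cal(c); return cv2.projectPoints(np.array(P,float).reshape(-1,3),cv2.Rodrigues(M)[0],t,K,D)[0].reshape(-1,2)
def crop(c,x0,y0,w,h,s,name,p=None):
    if p is None: p,_=bot.read_camera(c)
    cv2.imwrite(f"pics/{name}.png",cv2.resize(p[y0:y0+h,x0:x0+w],None,fx=s,fy=s,interpolation=cv2.INTER_CUBIC)); return p
E
python3 - <<'E'
from h import *
crop("top",235,130,110,110,5,"t1"); crop("side",200,120,130,110,6,"s1")
zs=dict(case=None,pull=.1,knob=.125,jar_square_c=.078,jar_round1_c=.078,ribbon_spool=.028,snips=.01,mug=.085,cloche=.16,clay_pot=.055,twine_cone=.09)
for l,z in zs.items():
    r=bot.find_in("top",l)
    for e in r[:6]: print(l,np.round(e["p"],2),np.round(e["xy"],1),np.round(onz("top",e["xy"],z if z else .05),3))
for l in("pull","knob","jar_square_c"):
    for e in bot.find_in("side",l)[:3]: print("side",l,np.round(e["p"],2),np.round(e["xy"],1),np.round(onz("side",e["xy"],zs[l]),3))
E
```

```text
case 0.63 [380.3 163.1] [[ 0.643 -0.485  0.05 ]]
case 0.55 [284.2 182.4] [[ 0.569 -0.13   0.05 ]]
pull 0.68 [286.1 186. ] [[ 0.549 -0.133  0.1  ]]
ribbon_spool 0.65 [238.4 176.6] [[0.594 0.039 0.028]]
snips 0.87 [323.8 200.5] [[ 0.507 -0.282  0.01 ]]
mug 0.78 [378.2 165.5] [[ 0.627 -0.465  0.085]]
cloche 0.83 [127.4 175.4] [[0.575 0.406 0.16 ]]
clay_pot 0.59 [287.  184.5] [[ 0.561 -0.14   0.055]]
twine_cone 0.77 [368.8 225.4] [[ 0.413 -0.423  0.09 ]]
side pull 0.87 [264.6 176. ] [[ 0.56  -0.114  0.1  ]]
```

View pics/t1.png

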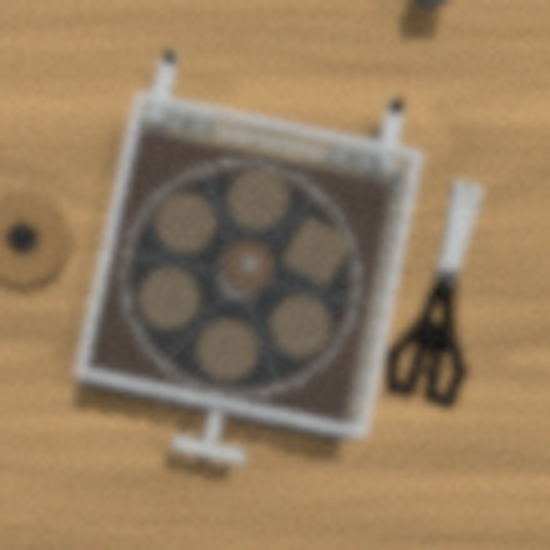

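View pics/s1.png

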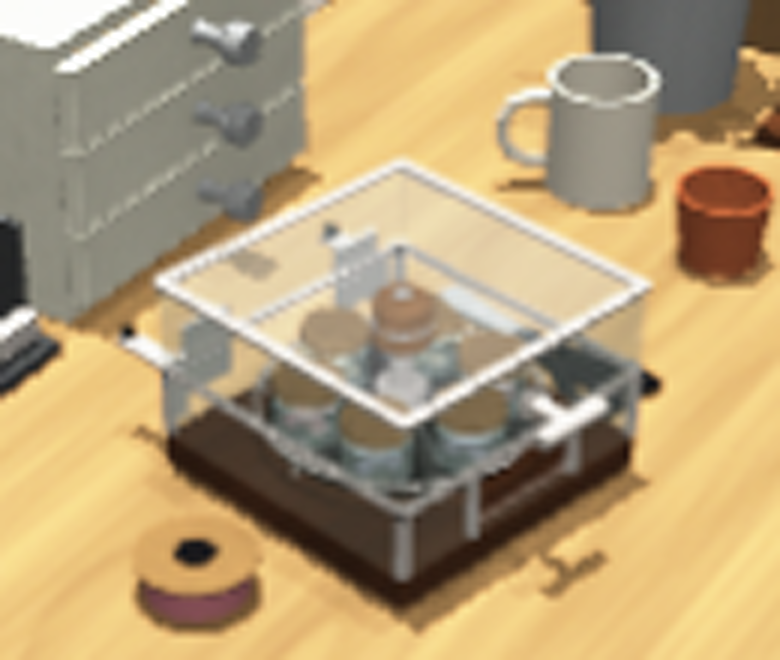

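The top crop shows the hood corners at about (138,94), (421,153), (365,434) and (80,378). The crossbar runs (172,443)–(245,457), the knob is at (246,265), and the square jar is at (317,250), back right. I'll fit the case pose from these.

```bash
python3 - <<'E'
from h import *
f=lambda a:(np.array(a,float)+.5)/5-.5+[235,130]
g=lambda a:(np.array(a,float)+.5)/6-.5+[200,120]
C=onz("top",f([[140,95],[421,154],[365,433],[80,377]]),.133)[:,:2]
print(np.round(C,4),"centre",C.mean(0)); 
print("sides",[np.linalg.norm(C[i]-C[(i+1)%4]).round(4) for i in range(4)])
v=C[0]+C[1]-C[2]-C[3]; print("yaw",np.arctan2(v[1],v[0])); v=C[0]+C[3]-C[1]-C[2]; print("yaw y",np.arctan2(-v[0],v[1]))
P=onz("top",f([[172,443],[245,457],[208,450]]),.106); print("pull",P.round(4))
print("knob",onz("top",f([246,265]),.125), "sq",onz("top",f([317,250]),.078))
S=onz("side",g([[403,163],[648,288],[404,425],[158,283]]),.133)[:,:2]; print("side",S.round(4),S.mean(0))
print("pull s",onz("side",g([[602,403],[545,437]]),.106).round(4), "knob s",onz("side",g([403,294]),.125))
E
```

```text
[[ 0.6758 -0.0488]
 [ 0.635  -0.2434]
 [ 0.4419 -0.2023]
 [ 0.4791 -0.0082]] centre [ 0.55794436 -0.1256699 ]
sides [np.float64(0.1989), np.float64(0.1975), np.float64(0.1976), np.float64(0.2009)]
yaw -0.2067876556194321
yaw y -0.19823009920345586
pull [[ 0.4355 -0.0722  0.106 ]
 [ 0.4261 -0.1229  0.106 ]
 [ 0.4308 -0.0972  0.106 ]]
knob [[ 0.55797846 -0.12261228  0.125     ]] sq [[ 0.5757577 -0.1777404  0.078    ]]
side [[ 0.6336 -0.2417]
 [ 0.4395 -0.1977]
 [ 0.4827 -0.0063]
 [ 0.6754 -0.0467]] [ 0.55778272 -0.1231103 ]
pull s [[ 0.4232 -0.117   0.106 ]
 [ 0.4333 -0.0715  0.106 ]] knob s [[ 0.55907006 -0.12515918  0.125     ]]
```

The case centre is about (0.558, -0.1245) with yaw about -0.205, and the pull agrees with that model. The square jar sits at about -60° in the case frame, so the carousel must turn -120° (clockwise). My plan is to grip the bar beside its post with the tool pointing down, then follow the hood's arc.

```bash
cat >> h.py <<'E'
YAW=-0.205; C0=np.array([.558,-.1245]); ex=np.array([np.cos(YAW),np.sin(YAW),0]); ey=np.array([-np.sin(YAW),np.cos(YAW),0])
def case(P): # case coords->world
    P=np.atleast_2d(P); return np.r_[C0,0]+P[:,:1]*ex+P[:,1:2]*ey+P[:,2:]*[0,0,1]
def down(yaw): # tool down with tool x at yaw
    x=np.array([np.cos(yaw),np.sin(yaw),0]);z=np.array([0,0,-1.]);return R.from_matrix(np.c_[x,np.cross(z,x),z])
def rel(target,Rt):
    o=bot.get_obs(); q=o["tool_rot"]; Rc=R.from_quat([q[1],q[2],q[3],q[0]])
    return np.round(np.r_[Rc.inv().apply(np.array(target)-o["eef_pos"])*100,(Rc.inv()*Rt).as_rotvec()],3)
E
python3 - <<'E'
from h import *
print(rel(case([-.130,.016,.22])[0],down(YAW)),case([-.130,.016,.22]))
E
```

```text
[-41.97  -36.042   1.131  -0.     -0.     -0.937] [[ 0.43397915 -0.08237129  0.22      ]]
```

```bash
python3 -m creep '[[[-4,-3.5,0,0,0,-0.09,0.26],[-8.4,-7.2,0.2,0,0,-0.19,0.26],[-13,-11,0.3,0,0,-0.29,0.26],[-17.5,-15,0.5,0,0,-0.39,0.26],[-22,-19,0.6,0,0,-0.5,0.26],[-26.5,-23,0.8,0,0,-0.6,0.26],[-31,-26.5,0.9,0,0,-0.7,0.26],[-35.5,-30.5,1,0,0,-0.8,0.26],[-39.5,-34,1.1,0,0,-0.88,0.26],[-41.97,-36.04,1.1,0,0,-0.937,0.26]]]' 30; python3 - <<'E'
from h import *
print(rel(case([-.130,.016,.18])[0],down(YAW)),bot.get_obs()["q"].round(2))
E
```

```text
t: 2.15
eef_pos: [0.4346, -0.0796, 0.2207]
tool_rot: [-0.0, 0.995, -0.1, 0.001]
contact_force: [0.7, -1.1, 0.3]
gripper_width: 0.26
[-8.00e-03  2.82e-01  4.07e+00 -0.00e+00 -1.00e-03  5.00e-03] [ 0.47  0.13 -0.46  2.07  0.07  0.95 -0.23]
```

```bash
python3 -m creep '[[[-0.1,0,1,0,0,0,0.26],[-0.1,0,3,0,0,0,0.26],[-0.1,0,5,0,0,0,0.26],[-0.1,0,6,0,0,0,0.26],[-0.1,0,6,0,0,0,0.26]]]'; python3 - <<'E'
from h import *
print(rel(case([-.130,.016,.085])[0],down(YAW)))
crop("side",210,110,120,110,6,"s2");crop("top",235,130,110,110,5,"t2")
E
```

```text
t: 2.78
eef_pos: [0.4324, -0.0827, 0.1598]
tool_rot: [0.0, 0.995, -0.103, -0.001]
contact_force: [0.8, 0.3, 0.1]
gripper_width: 0.258
[ 1.600e-01 -6.600e-02  7.478e+00  0.000e+00  1.000e-03 -1.000e-03]
```

View pics/s2.png

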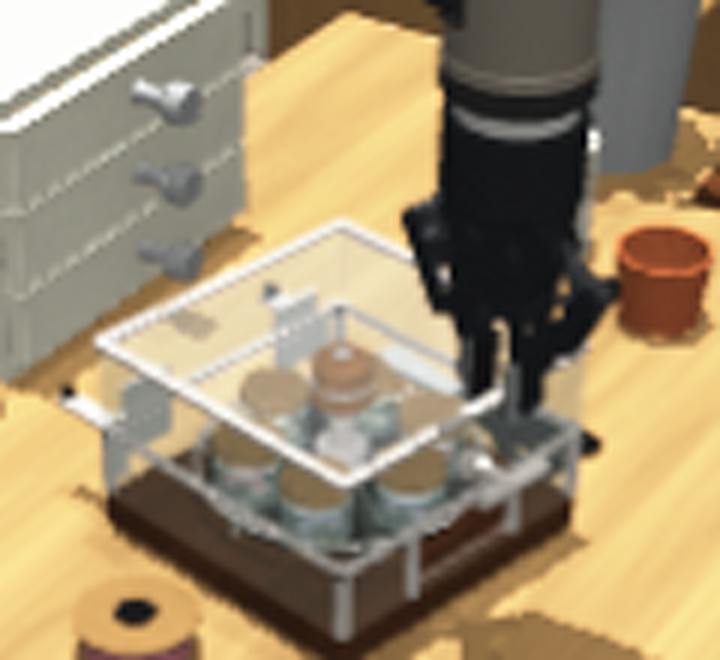

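View pics/t2.png

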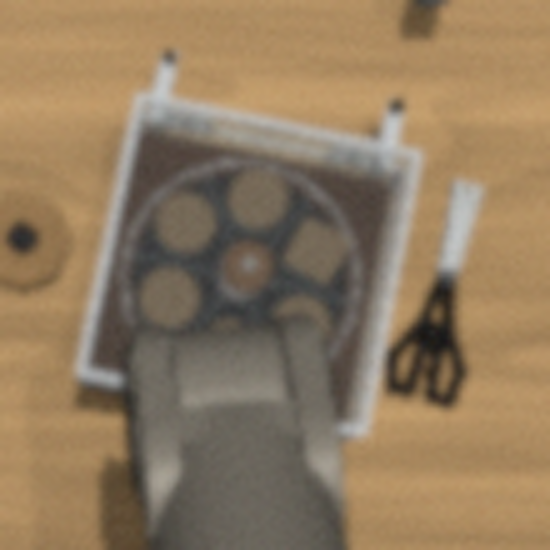

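The fingers stand in front of and above the hood's face, at (480–540, 400) in the side crop. The linkage knuckles jut out at (415,215) and (610,290). From depth I'll check whether the back one clears the hood's top edge.

```bash
python3 - <<'E'
from h import *
p,d=bot.read_camera("side"); K,D,M,t=cal("side")
v,u=np.mgrid[110:190,260:325]; uv=np.c_[u.ravel(),v.ravel()].astype(float); z=d[v.ravel(),u.ravel()]
n=cv2.undistortPoints(uv.reshape(-1,1,2),K,D).reshape(-1,2); P=(np.c_[n,np.ones(len(n))]*z[:,None]-t)@M
o=bot.get_obs(); L=P-o["eef_pos"]; q=np.c_[L@ex,L@ey,L[:,2]]
dark=(p[v.ravel(),u.ravel()].max(1)<70)&(np.abs(q[:,1])<.06)&(np.abs(q[:,0])<.09)
q=q[dark]
for a in np.arange(-.01,.17,.01):
    s=q[(q[:,2]>=a)&(q[:,2]<a+.01)]
    if len(s): print(round(a,3),len(s),"x",s[:,0].min().round(3),s[:,0].max().round(3),"y",s[:,1].min().round(3),s[:,1].max().round(3))
E
```

```text
0.0 8 x -0.02 0.013 y -0.002 0.011
0.01 21 x -0.027 0.023 y -0.005 0.012
0.02 21 x -0.027 0.017 y -0.001 0.016
0.03 23 x -0.027 0.014 y -0.004 0.013
0.04 34 x -0.036 0.033 y -0.008 0.015
0.05 66 x -0.047 0.05 y -0.015 0.018
0.06 59 x -0.053 0.048 y -0.009 0.02
0.07 70 x -0.057 0.053 y -0.01 0.02
0.08 74 x -0.063 0.06 y -0.001 0.02
0.09 102 x -0.067 0.061 y -0.011 0.024
0.1 89 x -0.054 0.056 y -0.009 0.023
0.11 38 x -0.046 0.036 y -0.004 0.015
0.12 30 x -0.041 0.014 y -0.003 0.036
0.13 65 x -0.04 0.021 y -0.009 0.041
0.14 75 x -0.039 0.022 y -0.012 0.04
0.15 70 x -0.039 0.026 y -0.017 0.04
0.16 73 x -0.037 0.024 y -0.018 0.04
```

The linkage flares out to ±33–50 mm, starting 40–50 mm above the tips, so a straight-down grip would touch the hood's top edge. I'll tilt the tool 25° (pointing forward and down) and hold the bar nearer the tips.

```bash
cat >> h.py <<'E'
def tilt(a,yaw=YAW): return down(yaw)*R.from_rotvec([0,a,0])
def bar(th,s=.012,y=.016,a=.436,off=(0,0)):
    Rt=tilt(a); h=np.array([.104,0,.07]); x,z=-.234,.03
    P=h+[x*np.cos(th)+z*np.sin(th)+off[0],y,-x*np.sin(th)+z*np.cos(th)+off[1]]
    return case(P)[0]+s*Rt.apply([0,0,1]),Rt
E
python3 - <<'E'
from h import *
print(bar(0),bar(1.571)[0]); print(rel(*bar(0,s=-.06)),rel(*bar(0)))
E
```

```text
(array([ 0.43894084, -0.08340293,  0.08912262]), Rotation.from_matrix(array([[ 0.88746805, -0.20356716,  0.41347416],
                            [-0.18452308, -0.97906098, -0.08596988],
                            [ 0.42231706,  0.        , -0.90644818]]))) [ 0.6974596  -0.13715436  0.29311651]
[-2.486 -0.013  0.65   0.     0.435 -0.   ] [ 0.547 -0.015  7.18   0.     0.435 -0.   ]
```

```bash
python3 -m creep '[[[-1,0,0,0,0.1,0,0.25],[-2,0,0.3,0,0.22,0,0.25],[-2.5,0,0.6,0,0.33,0,0.25],[-2.5,0,0.65,0,0.435,0,0.25],[-2.5,0,0.65,0,0.435,0,0.25],[-2.5,0,0.65,0,0.435,0,0.25]]]'; python3 - <<'E'
from h import *
print(rel(*bar(0)),bot.get_obs()["q"].round(2))
crop("side",210,110,120,110,6,"s3")
E
```

```text
t: 3.68
eef_pos: [0.4069, -0.082, 0.1474]
tool_rot: [0.028, 0.978, -0.099, 0.183]
contact_force: [-0.1, 0.2, -0.4]
gripper_width: 0.253
[ 0.839 -0.625  6.567  0.017  0.064  0.007] [ 1.08  0.11 -1.11  2.43  0.59  0.35 -0.74]
```

View pics/s3.png

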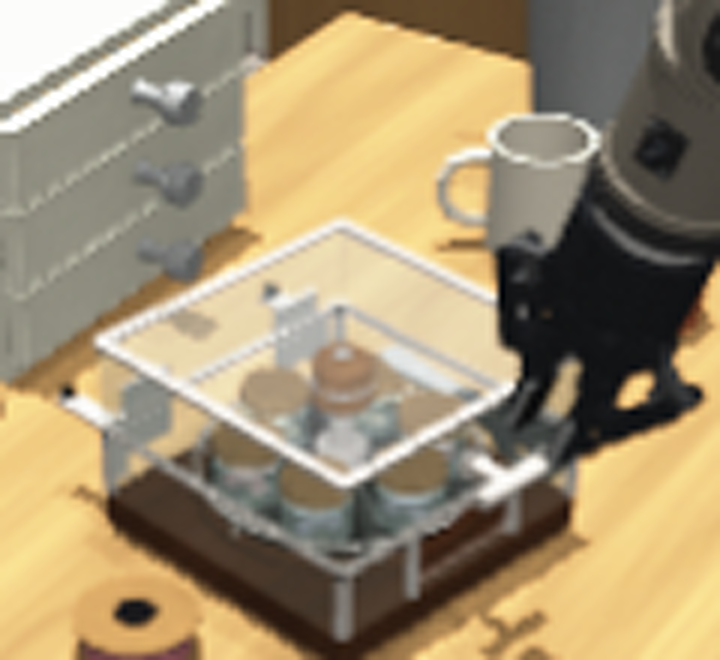

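The arm reached the q4 limit at a tilt of about 0.37, so I'll use 0.30 instead.

```bash
python3 - <<'E'
from h import *
print(rel(*bar(0,a=.3,s=-.045)),rel(*bar(0,a=.3)))
E
```

```text
[ 1.071 -0.624  0.905  0.018 -0.073  0.002] [ 6.540e-01 -7.240e-01  6.588e+00  1.800e-02 -7.300e-02  2.000e-03]
```

```bash
python3 -m creep '[[[0.5,-0.3,0.3,0.018,-0.073,0,0.25],[1.07,-0.6,0.5,0.018,-0.073,0,0.25],[1.07,-0.6,0.5,0.018,-0.073,0,0.25],[1.07,-0.6,0.5,0.018,-0.073,0,0.25]]]'; python3 - <<'E'
from h import *
print(rel(*bar(0,a=.3)),bot.get_obs()["q"].round(2))
E
```

```text
t: 4.22
eef_pos: [0.4186, -0.0781, 0.1455]
tool_rot: [0.015, 0.984, -0.098, 0.147]
contact_force: [0.9, 0.0, 0.8]
gripper_width: 0.253
[ 1.93e-01  1.12e-01  6.02e+00 -1.00e-03  3.00e-03  7.00e-03] [ 1.06  0.18 -1.11  2.36  0.54  0.46 -0.68]
```

```bash
python3 -m creep '[[[0.15,0.1,1,0,0,0,0.25],[0.15,0.1,2,0,0,0,0.25],[0.15,0.1,3,0,0,0,0.25],[0.15,0.1,3.5,0,0,0,0.25],[0.15,0.1,3.5,0,0,0,0.25]]]'; python3 - <<'E'
from h import *
print(rel(*bar(0,a=.3)),bot.get_obs()["q"].round(2))
crop("side",210,110,120,110,6,"s4")
E
```

```text
t: 4.85
eef_pos: [0.4301, -0.0816, 0.1126]
tool_rot: [0.015, 0.984, -0.098, 0.147]
contact_force: [0.4, 0.4, -0.8]
gripper_width: 0.249
[ 1.400e-02  5.000e-03  2.521e+00 -1.000e-03  3.000e-03  6.000e-03] [ 0.89  0.27 -0.97  2.37  0.76  0.42 -0.9 ]
```

View pics/s4.png

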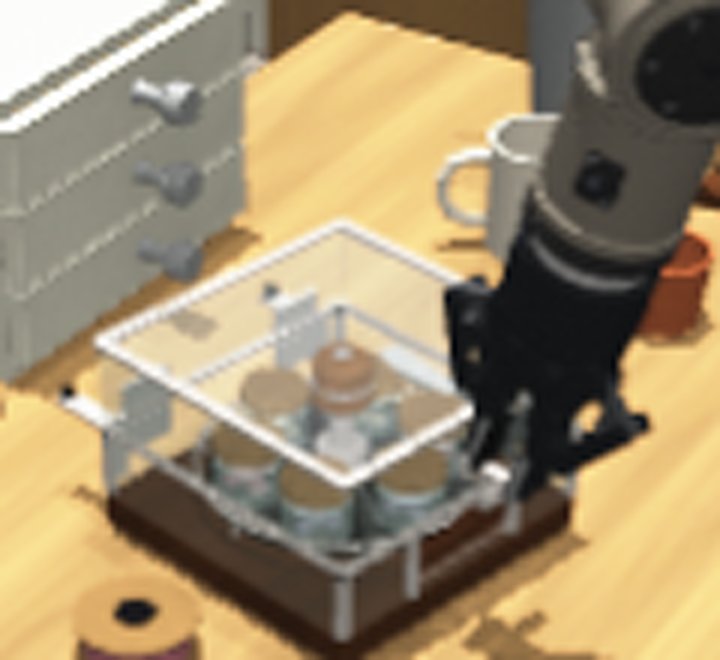

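```bash
python3 - <<'E'
from h import *
o=bot.get_obs()
f=lambda P:((proj("side",P)-[210,110]+.5)*6-.5).round(0)
print("tcp",f(o["eef_pos"]),"bar ends,mid",f(case([[-.13,.025,.1],[-.13,-.025,.1],[-.13,0,.1],[-.1,0,.1]])))
E
```

```text
tcp [[500. 480.]] bar ends,mid [[482. 503.]
 [542. 466.]
 [513. 484.]
 [472. 462.]]
```

The projections agree: the TCP lands at (500,480), over the bar's left half. I'll advance onto the bar.

```bash
python3 -m creep '[[[0,0,0.6,0,0,0,0.25],[0,0,1.2,0,0,0,0.25],[0,0,1.8,0,0,0,0.25],[0,0,2.5,0,0,0,0.25],[0,0,2.5,0,0,0,0.25]]]'; python3 - <<'E'
from h import *
print(rel(*bar(0,a=.3)),bot.get_obs()["q"].round(2))
crop("side",210,110,120,110,6,"s5")
E
```

```text
t: 5.52
eef_pos: [0.4375, -0.083, 0.0883]
tool_rot: [0.015, 0.984, -0.098, 0.147]
contact_force: [-0.0, 1.1, -1.7]
gripper_width: 0.252
[ 0.001  0.006 -0.022 -0.002  0.004  0.005] [ 0.78  0.33 -0.86  2.38  0.92  0.39 -1.05]
```

View pics/s5.png

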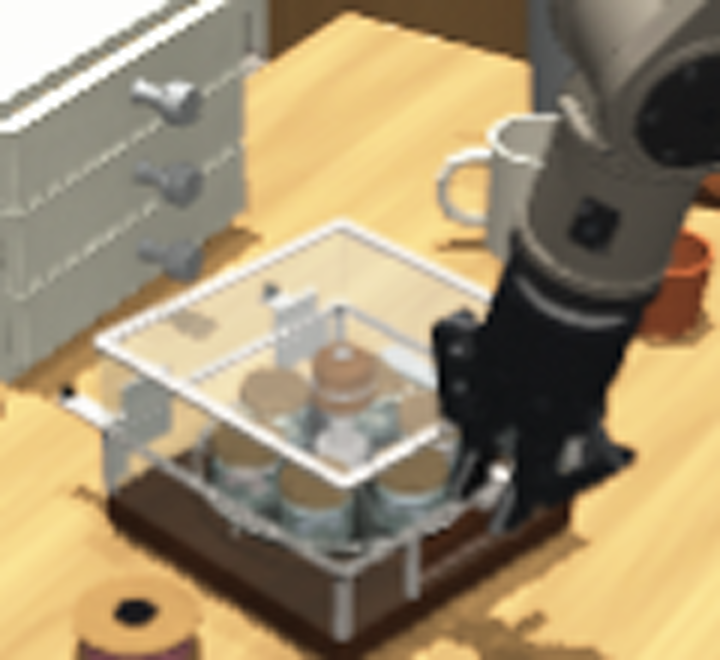

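The bar end shows between the fingers at (497,475), and the force is low. I'll close the gripper.

```bash
python3 -m creep '[[[0,0,0,0,0,0,0],[0,0,0,0,0,0,0],[0,0,0,0,0,0,0],[0,0,0,0,0,0,0]]]' 30; python3 - <<'E'
from h import *
for th in np.arange(.05,.55,.05):
    print(round(th,2),rel(*bar(th,a=.3)))
E
```

```text
t: 6.08
eef_pos: [0.4373, -0.0831, 0.0888]
tool_rot: [0.015, 0.984, -0.099, 0.147]
contact_force: [-3.7, 3.6, 1.4]
gripper_width: 0.126
0.05 [ 5.220e-01  1.000e-03 -1.032e+00 -2.000e-03  3.000e-03  5.000e-03]
0.1 [ 1.087e+00  2.000e-03 -2.068e+00 -2.000e-03  3.000e-03  5.000e-03]
0.15 [ 1.702e+00  4.000e-03 -3.074e+00 -2.000e-03  3.000e-03  5.000e-03]
0.2 [ 2.367e+00  6.000e-03 -4.048e+00 -2.000e-03  3.000e-03  5.000e-03]
0.25 [ 3.080e+00  8.000e-03 -4.988e+00 -2.000e-03  3.000e-03  5.000e-03]
0.3 [ 3.839e+00  1.000e-02 -5.890e+00 -2.000e-03  3.000e-03  5.000e-03]
0.35 [ 4.643e+00  1.300e-02 -6.754e+00 -2.000e-03  3.000e-03  5.000e-03]
0.4 [ 5.488e+00  1.600e-02 -7.576e+00 -2.000e-03  3.000e-03  5.000e-03]
0.45 [ 6.373e+00  1.900e-02 -8.356e+00 -2.000e-03  3.000e-03  5.000e-03]
0.5 [ 7.297e+00  2.300e-02 -9.089e+00 -2.000e-03  3.000e-03  5.000e-03]
```

The opening reads 0.126, about 11 mm, so the bar is held. I'll start the arc, with the first call to 0.3 rad.

```bash
python3 -m creep '[[[0.25,0,-0.5,0,0,0,0],[0.5,0,-1,0,0,0,0],[0.8,0,-1.55,0,0,0,0],[1.1,0,-2.1,0,0,0,0],[1.55,0,-2.8,0,0,0,0],[2,0,-3.55,0,0,0,0],[2.6,0,-4.35,0,0,0,0],[3.1,0,-5,0,0,0,0],[3.5,0,-5.5,0,0,0,0],[3.85,0,-5.9,0,0,0,0]]]' 40; python3 - <<'E'
from h import *
for th in np.arange(.3,.95,.05):
    print(round(th,2),rel(*bar(th,a=.3))[:3])
crop("side",190,70,140,130,5,"s6")
E
```

```text
t: 7.32
eef_pos: [0.4549, -0.0868, 0.1561]
tool_rot: [0.015, 0.984, -0.099, 0.145]
contact_force: [-5.1, 5.2, -0.3]
gripper_width: 0.124
0.3 [ 0.152 -0.012  0.018]
0.35 [ 0.952 -0.009 -0.848]
0.4 [ 1.794 -0.005 -1.674]
0.45 [ 2.677e+00 -1.000e-03 -2.456e+00]
0.5 [ 3.598e+00  3.000e-03 -3.193e+00]
0.55 [ 4.554  0.007 -3.884]
0.6 [ 5.544  0.011 -4.525]
0.65 [ 6.564  0.016 -5.116]
0.7 [ 7.613  0.021 -5.656]
0.75 [ 8.688  0.026 -6.142]
0.8 [ 9.785  0.031 -6.575]
0.85 [10.903  0.036 -6.951]
0.9 [12.038  0.041 -7.272]
```

View pics/s6.png

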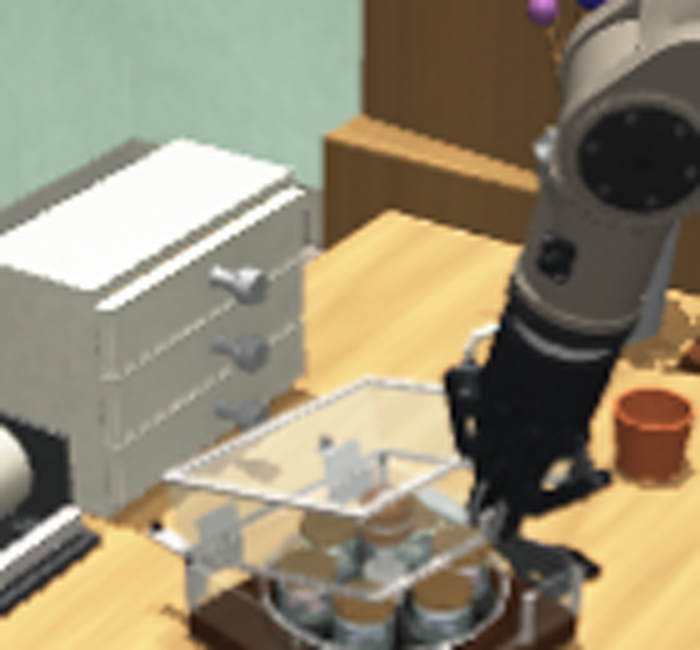

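The hood is rising cleanly with the bar, and the force is about 7 N. Continuing to about 0.75.

```bash
python3 -m creep '[[[0.4,0,-0.45,0,0,0,0],[0.8,0,-0.87,0,0,0,0],[1.65,0,-1.7,0,0,0,0],[2.55,0,-2.5,0,0,0,0],[3.45,0,-3.2,0,0,0,0],[4.4,0,-3.9,0,0,0,0],[5.4,0,-4.55,0,0,0,0],[6.4,0,-5.15,0,0,0,0],[7.45,0,-5.7,0,0,0,0],[8.5,0,-6.15,0,0,0,0]]]'; python3 - <<'E'
from h import *
for th in np.arange(.75,1.3,.05):
    print(round(th,2),rel(*bar(th,a=.3))[:3])
o=bot.get_obs();print(o["q"].round(2),o["torque"].round(1))
E
```

```text
t: 8.62
eef_pos: [0.5169, -0.1, 0.2404]
tool_rot: [0.016, 0.984, -0.099, 0.145]
contact_force: [-11.9, 3.0, 10.6]
gripper_width: 0.118
0.75 [ 0.182 -0.04   0.101]
0.8 [ 1.279 -0.034 -0.332]
0.85 [ 2.396 -0.029 -0.71 ]
0.9 [ 3.531 -0.023 -1.032]
0.95 [ 4.68  -0.018 -1.296]
1.0 [ 5.841 -0.012 -1.503]
1.05 [ 7.011e+00 -7.000e-03 -1.651e+00]
1.1 [ 8.187e+00 -2.000e-03 -1.741e+00]
1.15 [ 9.366e+00  4.000e-03 -1.772e+00]
1.2 [ 1.0545e+01  9.0000e-03 -1.7440e+00]
1.25 [11.722  0.014 -1.657]
[ 1.1   0.24 -1.17  2.05  0.43  0.75 -0.51] [0.7 2.6 0. ]
```

The force points radially outward at about 16 N, so my arc is about 2 mm too tight. I'll shift it outward and go on to 1.2.

```bash
python3 -m creep '[[[0.4,0,-0.4,0,0,0,0],[0.95,0,-0.65,0,0,0,0],[2.05,0,-1.05,0,0,0,0],[3.2,0,-1.4,0,0,0,0],[4.35,0,-1.65,0,0,0,0],[5.55,0,-1.85,0,0,0,0],[6.75,0,-2,0,0,0,0],[7.95,0,-2.1,0,0,0,0],[9.15,0,-2.12,0,0,0,0],[10.3,0,-2.1,0,0,0,0]]]'; python3 - <<'E'
from h import *
for th in np.arange(1.2,1.6,.05):
    print(round(th,2),rel(*bar(th,a=.3))[:3])
o=bot.get_obs();print(o["q"].round(2),o["torque"].round(1))
crop("side",190,50,160,140,5,"s7")
E
```

```text
t: 9.88
eef_pos: [0.61, -0.1193, 0.2907]
tool_rot: [0.015, 0.984, -0.099, 0.147]
contact_force: [-2.0, -3.7, -0.5]
gripper_width: 0.12
1.2 [-0.011 -0.035  0.329]
1.25 [ 1.164 -0.031  0.422]
1.3 [ 2.334 -0.026  0.573]
1.35 [ 3.495 -0.022  0.783]
1.4 [ 4.644 -0.017  1.051]
1.45 [ 5.777 -0.013  1.375]
1.5 [ 6.894 -0.009  1.756]
1.55 [ 7.990e+00 -4.000e-03  2.192e+00]
1.6 [ 9.062 -0.     2.682]
[ 0.96  0.37 -1.1   1.8   0.52  0.92 -0.53] [-0.6  1.1 -0.4]
```

View pics/s7.png

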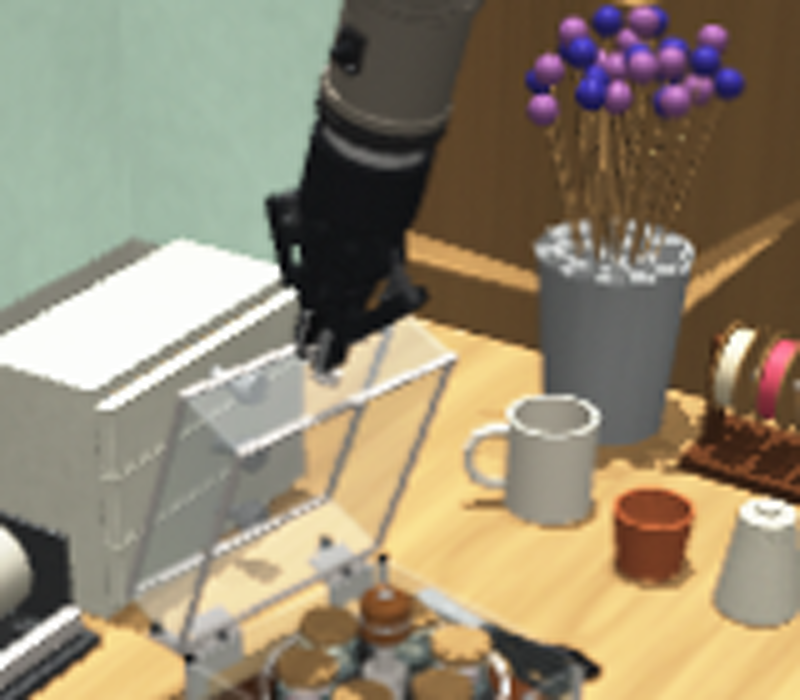

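The hood is near 1.2 and the forces are small. I'll finish the swing slowly.

```bash
python3 -m creep '[[[0.5,0,0.03,0,0,0,0],[1.2,0,0.09,0,0,0,0],[2.1,0,0.2,0,0,0,0],[3.1,0,0.37,0,0,0,0],[4.1,0,0.58,0,0,0,0],[5.1,0,0.84,0,0,0,0],[6,0,1.12,0,0,0,0],[6.8,0,1.4,0,0,0,0],[7.4,0,1.62,0,0,0,0],[7.9,0,1.82,0,0,0,0]]]'; python3 - <<'E'
from h import *
print(rel(*bar(1.571,a=.3)))
E
python3 -m creep '[[[0.2,0,0.1,0,0,0,0],[0.4,0,0.2,0,0,0,0],[0.6,0,0.3,0,0,0,0],[0.6,0,0.3,0,0,0,0]]]';python3 - <<'E'
from h import *
print(rel(*bar(1.571,a=.3)))
crop("side",190,50,160,140,5,"s8")
E
```

```text
t: 11.18
eef_pos: [0.689, -0.1353, 0.296]
tool_rot: [0.015, 0.984, -0.099, 0.147]
contact_force: [-2.2, -4.5, -0.1]
gripper_width: 0.12
[ 0.581  0.017  0.542 -0.     0.003  0.004]
t: 11.68
eef_pos: [0.695, -0.1365, 0.2953]
tool_rot: [0.016, 0.984, -0.099, 0.147]
contact_force: [-4.5, -5.7, 3.2]
gripper_width: 0.117
[0.018 0.011 0.293 0.    0.003 0.004]
```

View pics/s8.png

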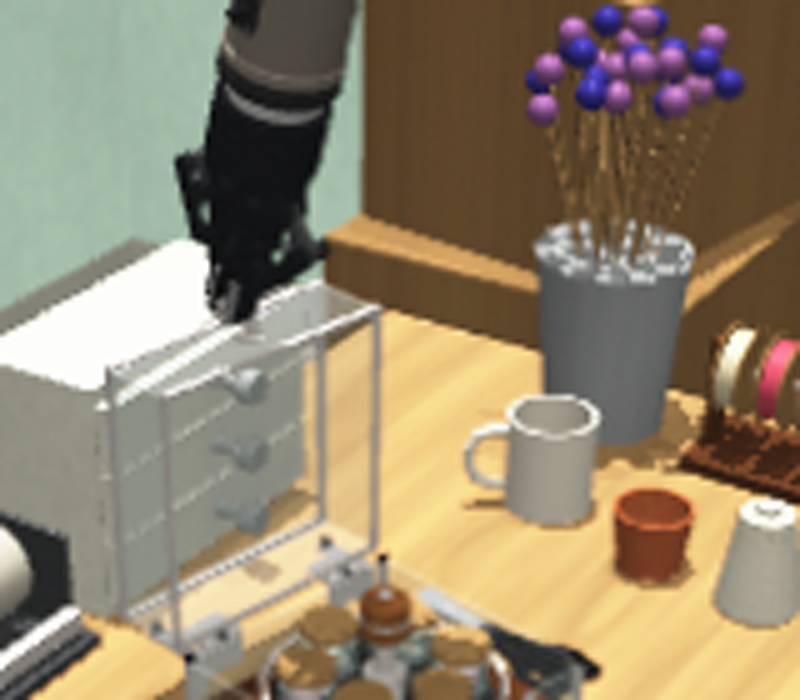

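The hood stands upright. One small nudge onto the stop, then release and retract along the fingers.

```bash
python3 -m creep '[[[0.15,0,0.1,0,0,0,0],[0.3,0,0.1,0,0,0,0],[0.3,0,0.1,0,0,0,0],[0.3,0,0.1,0,0,0,0.1],[0.3,0,0.1,0,0,0,0.2],[0.3,0,0.1,0,0,0,0.28],[0.3,0,0.1,0,0,0,0.28],[0.3,0,0.1,0,0,0,0.28]]]'; python3 - <<'E'
from h import *
print(bot.get_obs()["eef_pos"])
crop("side",190,50,160,140,5,"s9")
E
```

```text
t: 12.72
eef_pos: [0.6985, -0.1357, 0.2951]
tool_rot: [0.014, 0.984, -0.099, 0.148]
contact_force: [0.3, 0.9, -0.4]
gripper_width: 0.277
[ 0.6985329  -0.1356742   0.29508278]
```

View pics/s9.png

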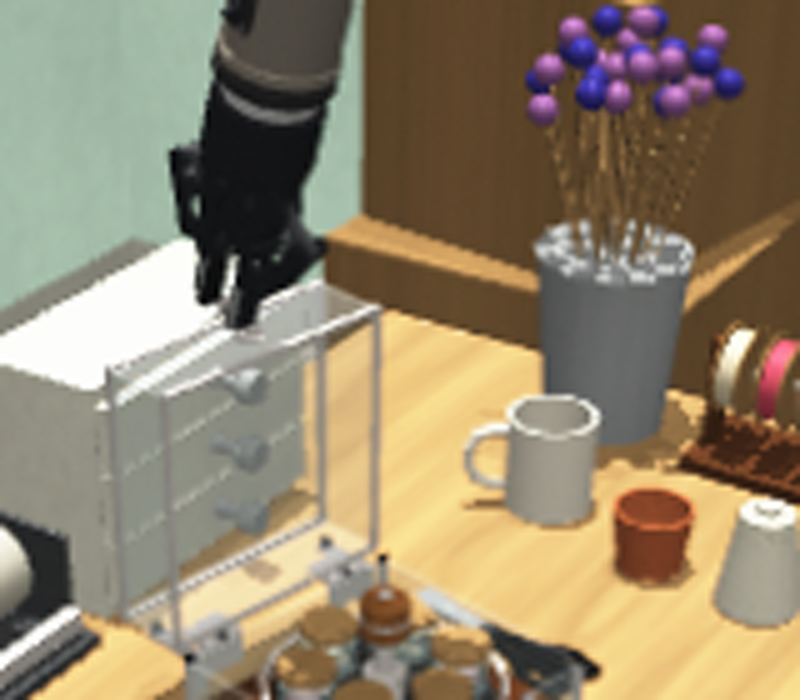

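The fingers are free and the hood stays put. Retracting.

```bash
python3 -m creep '[[[0,0,-1,0,0,0,0.28],[0,0,-2.5,0,0,0,0.28],[0,0,-5,0,0,0,0.28],[0,0,-8,0,0,0,0.28],[0,0,-10,0,0,0,0.28],[0,0,-10,0,0,0,0.28]]]'; python3 - <<'E'
from h import *
crop("side",190,50,160,140,5,"s10")
for off in (-1.047,1.047): print(rel(case([0,0,.30])[0],down(YAW+1.047)), rel(case([0,0,.32])[0],down(YAW)))
print(bot.get_obs()["q"].round(2))
E
```

```text
t: 13.52
eef_pos: [0.6699, -0.1299, 0.3933]
tool_rot: [0.015, 0.984, -0.099, 0.149]
contact_force: [-1.0, -0.4, 0.4]
gripper_width: 0.281
[-13.242   1.63    5.497   0.156  -0.27   -1.034] [-1.2654e+01  1.6320e+00  3.5850e+00  0.0000e+00 -2.9800e-01  5.0000e-03]
[-13.242   1.63    5.497   0.156  -0.27   -1.034] [-1.2654e+01  1.6320e+00  3.5850e+00  0.0000e+00 -2.9800e-01  5.0000e-03]
[ 0.88  0.41 -1.09  1.53  0.5   1.16 -0.46]
```

View pics/s10.png

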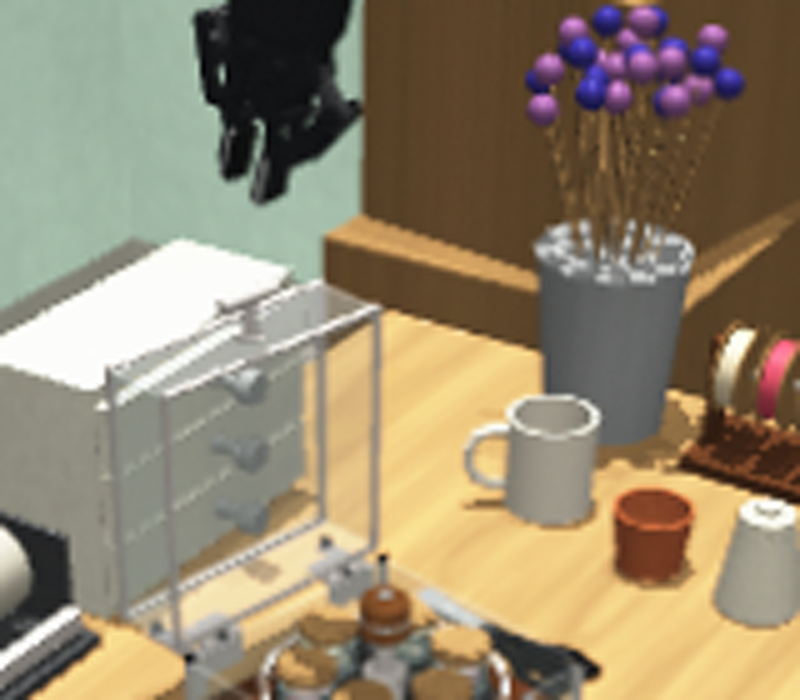

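Clear, and the hood stays open. Now above the knob, with the jaws at +60° so the turn can run from +60° to -60°.

```bash
python3 -m creep '[[[-2,0.2,0,0,0,-0.06,0.3],[-5,0.4,0.5,0.01,-0.05,-0.2,0.45],[-8,0.8,2,0.04,-0.1,-0.34,0.6],[-10.5,1.2,3.5,0.07,-0.15,-0.48,0.8],[-12.5,1.5,4.5,0.1,-0.2,-0.63,1],[-13.2,1.63,5.5,0.12,-0.22,-0.78,1],[-13.24,1.63,5.5,0.14,-0.25,-0.92,1],[-13.24,1.63,5.5,0.156,-0.27,-1.034,1],[-13.24,1.63,5.5,0.156,-0.27,-1.034,1]]]'; python3 - <<'E'
from h import *
print(rel(case([0,0,.30])[0],down(YAW+1.047)),rel(case([0,0,.091])[0],down(YAW+1.047)),bot.get_obs()["q"].round(2))
crop("side",190,60,160,130,5,"s11")
E
```

```text
t: 14.7
eef_pos: [0.5577, -0.1242, 0.2979]
tool_rot: [-0.002, 0.913, 0.408, -0.001]
contact_force: [0.1, -0.2, 0.1]
gripper_width: 0.997
[-0.005  0.039 -0.21  -0.004 -0.    -0.   ] [-9.000e-03  1.130e-01  2.069e+01 -4.000e-03 -0.000e+00 -0.000e+00] [ 1.03  0.56 -1.31  1.67  0.55  1.35  0.48]
```

View pics/s11.png

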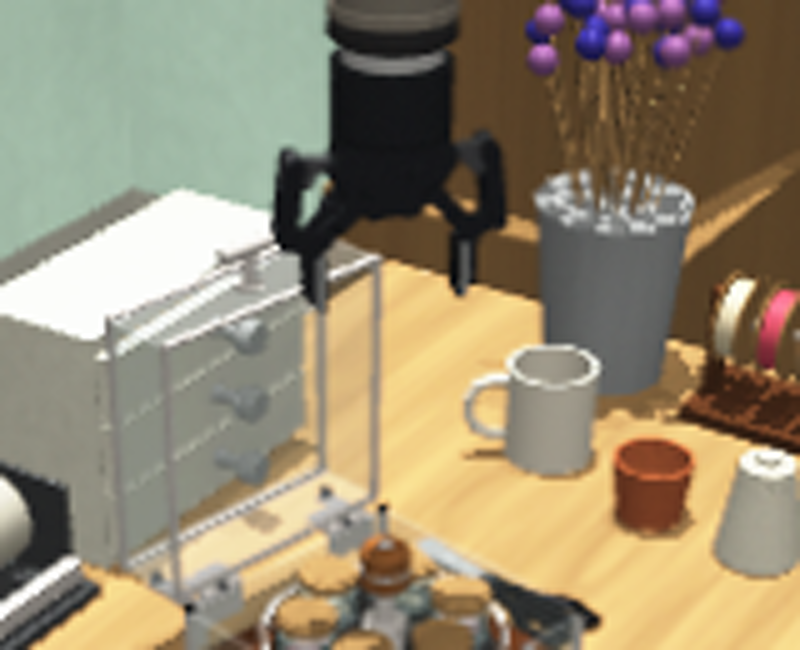

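Centred above the knob. Descending in two stages.

```bash
python3 -m creep '[[[0,0.05,2,0,0,0,0.7],[0,0.08,5,0,0,0,0.7],[0,0.1,8.5,0,0,0,0.7],[0,0.1,12,0,0,0,0.7],[0,0.1,14.5,0,0,0,0.7],[0,0.1,16,0,0,0,0.7],[0,0.1,16,0,0,0,0.7]]]'; python3 - <<'E'
from h import *
print(rel(case([0,0,.092])[0],down(YAW+1.047)))
crop("side",190,90,130,120,5,"s12");crop("top",235,130,110,110,5,"t12")
E
```

```text
t: 15.62
eef_pos: [0.5581, -0.1249, 0.1385]
tool_rot: [-0.001, 0.913, 0.409, -0.001]
contact_force: [-0.3, 0.1, 0.5]
gripper_width: 0.702
[ 2.200e-02 -2.200e-02  4.652e+00 -2.000e-03  0.000e+00 -0.000e+00]
```

View pics/s12.png

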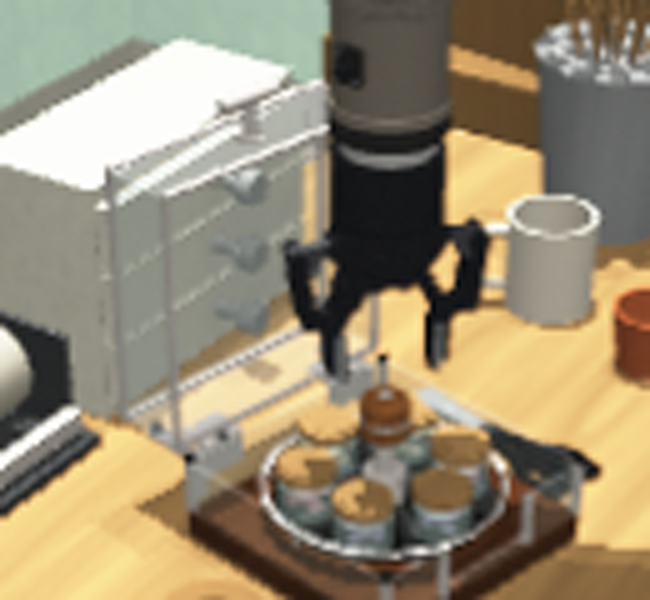

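View pics/t12.png

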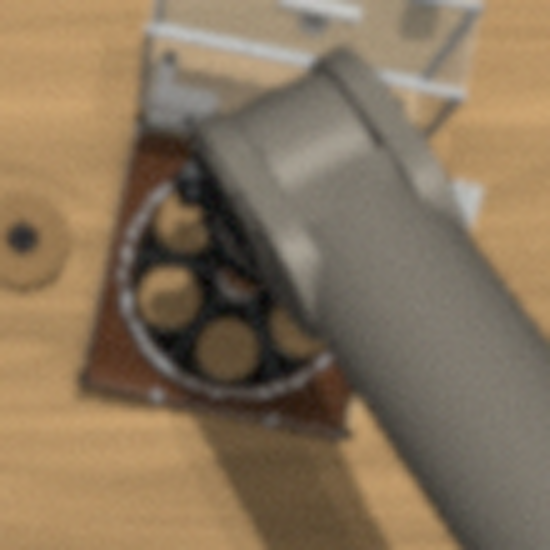

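The fingers straddle the knob at (385,415) in the side crop. In the top view the wrist housing overlaps the raised hood, so I'll check its clearance by depth.

```bash
python3 - <<'E'
from h import *
def cloud(c,u0,u1,v0,v1):
    p,d=bot.read_camera(c); K,D,M,t=cal(c); v,u=np.mgrid[v0:v1,u0:u1]; uv=np.c_[u.ravel(),v.ravel()].astype(float); z=d[v.ravel(),u.ravel()]
    n=cv2.undistortPoints(uv.reshape(-1,1,2),K,D).reshape(-1,2); P=(np.c_[n,np.ones(len(n))]*z[:,None]-t)@M
    P=P[z>0]-np.r_[C0,0]; return np.c_[P@ex,P@ey,P[:,2]]
for c,b in (("top",(235,345,130,240)),("side",(230,340,0,200))):
    q=cloud(c,*b)
    q=q[(q[:,2]>.14)&(abs(q[:,1])<.12)&(abs(q[:,0])<.25)]
    for a in np.arange(.14,.6,.04):
        s=q[(q[:,2]>=a)&(q[:,2]<a+.04)]
        if len(s): print(c,round(a,2),len(s),"x",np.percentile(s[:,0],[1,50,99]).round(3),"y",s[:,1].min().round(3),s[:,1].max().round(3))
E
```

```text
top 0.14 24 x [0.01  0.112 0.133] y -0.099 0.099
top 0.18 42 x [0.006 0.025 0.124] y -0.1 0.1
top 0.22 46 x [0.019 0.03  0.116] y -0.101 0.098
top 0.26 794 x [-0.033  0.126  0.163] y -0.101 0.099
top 0.3 77 x [-0.035  0.131  0.139] y -0.026 0.039
top 0.34 16 x [-0.033 -0.025 -0.012] y 0.016 0.036
top 0.38 3 x [-0.004 -0.003 -0.002] y 0.048 0.052
top 0.42 26 x [-0.075 -0.045 -0.003] y -0.008 0.058
top 0.46 310 x [-0.083  0.005  0.059] y -0.021 0.061
top 0.5 1534 x [-0.112 -0.017  0.044] y -0.097 0.054
top 0.54 1299 x [-0.165 -0.083 -0.034] y -0.113 -0.022
top 0.58 616 x [-0.168 -0.132 -0.093] y -0.115 -0.075
side 0.14 292 x [-0.027  0.163  0.169] y -0.099 0.044
side 0.18 482 x [-0.04   0.16   0.169] y -0.102 0.063
side 0.22 446 x [-0.041 -0.002  0.167] y -0.1 0.065
side 0.26 517 x [-0.037  0.109  0.166] y -0.103 0.067
side 0.3 323 x [-0.039 -0.019  0.138] y -0.031 0.041
side 0.34 284 x [-0.039 -0.026  0.023] y -0.028 0.044
side 0.38 295 x [-0.038 -0.022  0.021] y -0.024 0.055
side 0.42 324 x [-0.074 -0.033  0.013] y -0.021 0.063
side 0.46 675 x [-0.115 -0.05   0.049] y -0.085 0.065
side 0.5 1028 x [-0.167 -0.075  0.035] y -0.12 0.054
side 0.54 703 x [-0.178 -0.124 -0.046] y -0.104 -0.021
side 0.58 258 x [-0.174 -0.146 -0.103] y -0.118 -0.07
```

The arm is well clear of the hood: below z=0.3 it stays within 40 mm of the axis in x. Descending to TCP z≈0.087 and gripping.

```bash
python3 -m creep '[[[0,0,1.5,0,0,0,0.7],[0,0,3,0,0,0,0.7],[0,0,4.3,0,0,0,0.7],[0,0,5.1,0,0,0,0.7],[0,0,5.1,0,0,0,0.7]]]'; python3 -m creep '[[[0,0,0,0,0,0,0.5],[0,0,0,0,0,0,0.3],[0,0,0,0,0,0,0.2],[0,0,0,0,0,0,0.2],[0,0,0,0,0,0,0.2]]]' 40; python3 - <<'E'
from h import *
crop("side",190,90,130,120,5,"s13")
o=bot.get_obs(); print(o["q"].round(2))
E
```

```text
t: 16.45
eef_pos: [0.558, -0.1247, 0.0875]
tool_rot: [-0.001, 0.913, 0.409, -0.001]
contact_force: [-0.1, 0.3, -0.5]
gripper_width: 0.697
t: 17.08
eef_pos: [0.5584, -0.1253, 0.089]
tool_rot: [0.0, 0.913, 0.409, -0.001]
contact_force: [-3.0, -1.1, 5.5]
gripper_width: 0.399
[ 0.9   0.77 -1.1   1.87  0.8   1.03  0.29]
```

View pics/s13.png

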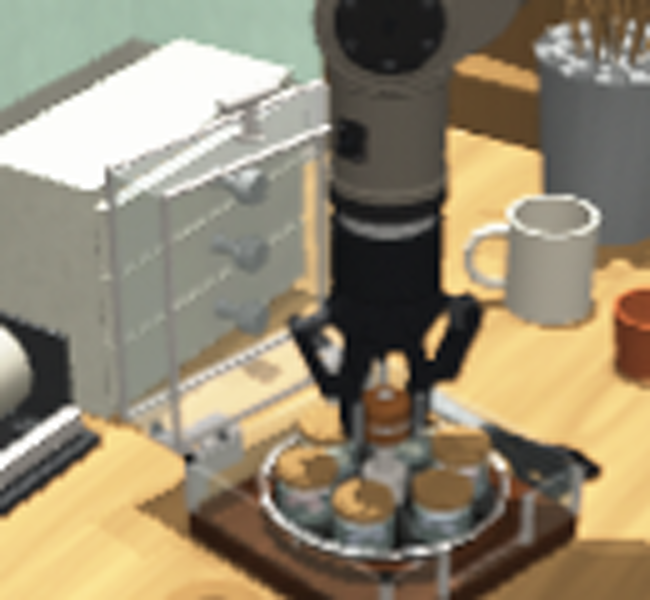

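The knob is gripped (opening 0.40, about 34 mm). I'll turn clockwise, which is positive about tool z.

```bash
python3 -m creep '[[[0,0,0,0,0,0.04,0.2],[0,0,0,0,0,0.1,0.2],[0,0,0,0,0,0.18,0.2],[0,0,0,0,0,0.27,0.2],[0,0,0,0,0,0.36,0.2],[0,0,0,0,0,0.45,0.2],[0,0,0,0,0,0.54,0.2],[0,0,0,0,0,0.62,0.2],[0,0,0,0,0,0.68,0.2],[0,0,0,0,0,0.7,0.2]]]'; python3 - <<'E'
from h import *
crop("side",190,90,130,120,5,"s14");crop("top",235,130,110,110,5,"t14")
o=bot.get_obs(); print(o["q"].round(2))
E
```

```text
t: 18.38
eef_pos: [0.5579, -0.1256, 0.089]
tool_rot: [0.0, 0.998, 0.07, -0.001]
contact_force: [-5.1, -2.5, 8.2]
gripper_width: 0.403
[ 0.81  0.69 -0.96  1.87  0.69  0.96 -0.32]
```

View pics/s14.png

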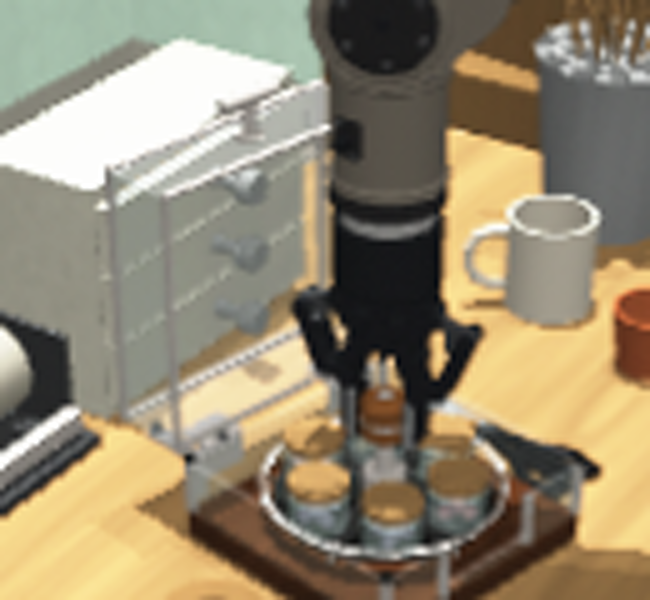

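View pics/t14.png

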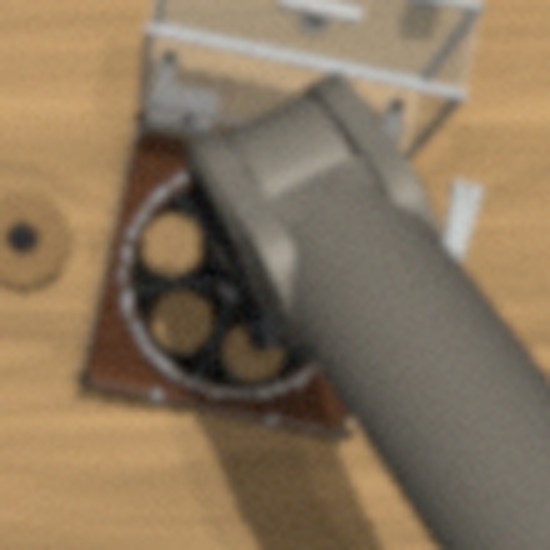

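The carousel followed by about 40° clockwise: the front-right jar moved to (253,350). The jars are upright, so I'll continue.

```bash
python3 -m creep '[[[0,0,0,0,0,0.04,0.2],[0,0,0,0,0,0.1,0.2],[0,0,0,0,0,0.18,0.2],[0,0,0,0,0,0.27,0.2],[0,0,0,0,0,0.36,0.2],[0,0,0,0,0,0.45,0.2],[0,0,0,0,0,0.54,0.2],[0,0,0,0,0,0.62,0.2],[0,0,0,0,0,0.68,0.2],[0,0,0,0,0,0.7,0.2]]]'; python3 -m creep '[[[0,0,0,0,0,0.04,0.2],[0,0,0,0,0,0.1,0.2],[0,0,0,0,0,0.18,0.2],[0,0,0,0,0,0.27,0.2],[0,0,0,0,0,0.36,0.2],[0,0,0,0,0,0.45,0.2],[0,0,0,0,0,0.54,0.2],[0,0,0,0,0,0.63,0.2],[0,0,0,0,0,0.68,0.2],[0,0,0,0,0,0.69,0.2]]]';python3 - <<'E'
from h import *
crop("side",220,140,90,75,8,"s15");crop("top",235,130,110,110,5,"t15")
o=bot.get_obs(); print(o["q"].round(2))
E
```

```text
t: 19.73
eef_pos: [0.5573, -0.1255, 0.089]
tool_rot: [0.001, 0.961, -0.276, -0.001]
contact_force: [-6.5, -1.6, 9.9]
gripper_width: 0.411
t: 20.98
eef_pos: [0.557, -0.125, 0.089]
tool_rot: [0.001, 0.811, -0.585, -0.001]
contact_force: [-8.2, -0.4, 10.1]
gripper_width: 0.403
[ 0.61  0.57 -0.65  1.89  0.45  0.84 -1.53]
```

View pics/s15.png

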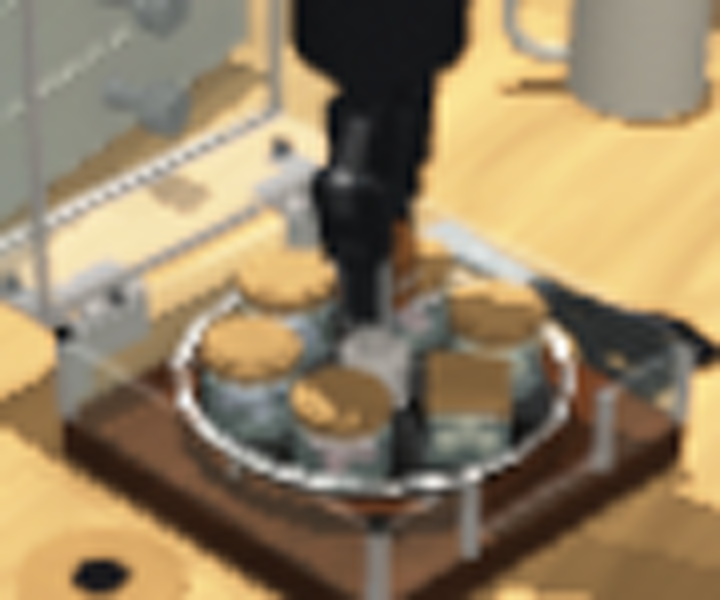

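View pics/t15.png

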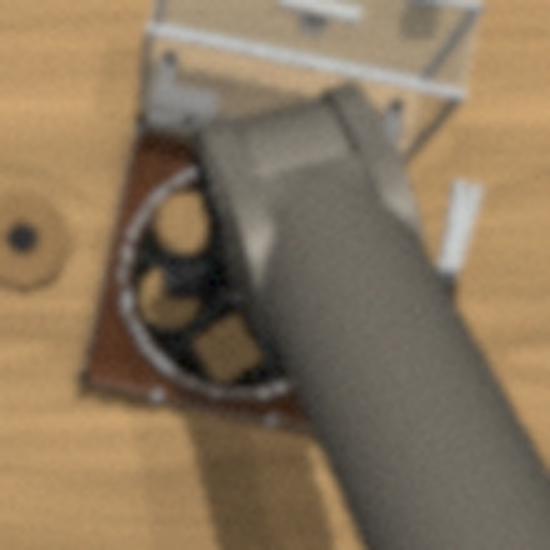

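The square jar is now at the notch: lid centre at (469,382) in the side crop and (228,346) in the top crop. Measuring its lateral offset.

```bash
python3 - <<'E'
from h import *
T=onz("top",(np.array([[228,346]])+.5)/5-.5+[235,130],.078); S=onz("side",(np.array([[469,382]])+.5)/8-.5+[220,140],.078)
for P in (T,S):
    L=P-np.r_[C0,0]; print((L@ex).round(4),(L@ey).round(4))
for c in("top","side"):
  p,_=bot.read_camera(c)
  for e in bot.silhouettes(c,"jar_square_c")[:2]:
    L=onz(c,[e["xy"]],.065)-np.r_[C0,0]; print(c,e["p"],np.round(e["xy"],1),e["mask"].sum(),(L@ex).round(4),(L@ey).round(4))
# notch edges in the side image (posts), z .07
f=lambda P:((proj("side",P)-[220,140]+.5)*8-.5).round(0)
print(f(case([[-.1,.042,.07],[-.1,-.042,.07],[-.056,0,.078]])))
print(((proj("top",case([[-.1,.042,.07],[-.1,-.042,.07],[-.056,0,.078],[0,0,.078]]))-[235,130]+.5)*5-.5).round(0))
E
```

```text
[-0.0531] [0.0002]
[-0.0584] [0.0037]
side 0.68 [277.1 193.1] 128 [-0.0668] [0.0176]
side 0.68 [234.  145.5] 2809 [0.2818] [-0.0993]
[[479. 476.]
 [612. 394.]
 [471. 376.]]
[[157. 399.]
 [272. 423.]
 [228. 350.]
 [243. 274.]]
```

Both cameras put the jar within about 4 mm of the centre line: 0.2 mm from the top and 3.7 mm from the side, where the side view shows a similar bias on the notch posts. I'll hold, check that it stays still, and hand in.

```bash
python3 -m creep '[[[0,0,0,0,0,0,0.2],[0,0,0,0,0,0,0.2],[0,0,0,0,0,0,0.2],[0,0,0,0,0,0,0.2],[0,0,0,0,0,0,0.2],[0,0,0,0,0,0,0.2],[0,0,0,0,0,0,0.2],[0,0,0,0,0,0,0.2]]]'; python3 - <<'E'
from h import *
p,_=bot.read_camera("side"); cv2.imwrite("pics/s16.png",p); crop("side",220,140,90,75,8,"s16c",p)
print(np.abs(bot.get_obs()["joint_vel"]).max())
E
```

```text
t: 22.28
eef_pos: [0.5569, -0.125, 0.089]
tool_rot: [0.001, 0.811, -0.584, -0.001]
contact_force: [-7.0, 0.0, 9.9]
gripper_width: 0.406
0.0009732195830250815
```

View pics/s16.png

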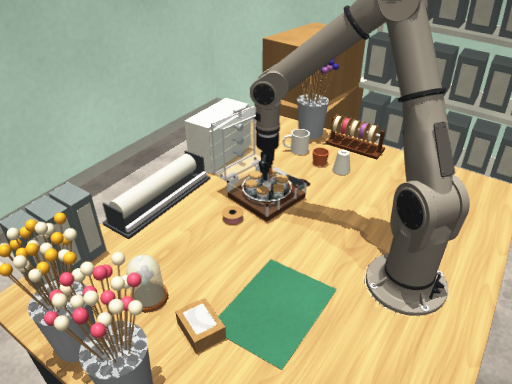

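View pics/s16c.png

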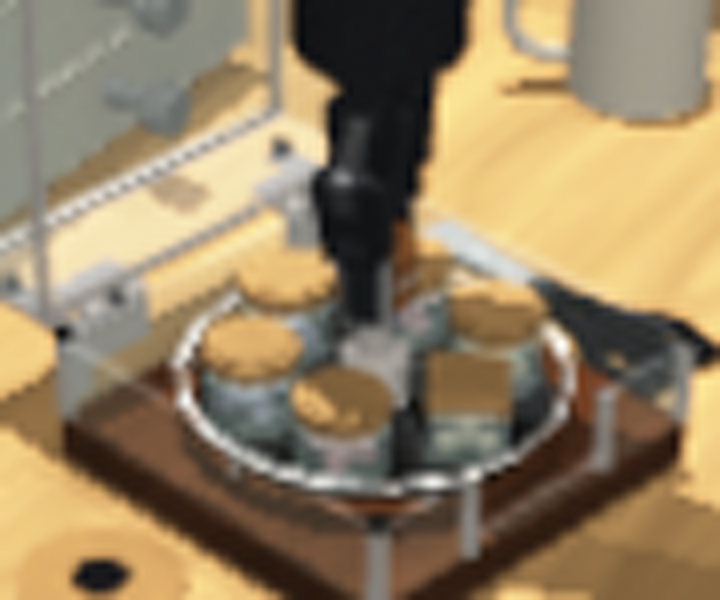

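The hood is upright, the square jar stands unchanged at (469,382), the arm is at rest, and the other things are where they were. Handing in.

```bash
python3 -c "
from station import bot
print(bot.hand_in())"
```

```text
the job is handed in; nothing more can be done
None
```

The hood is open on its stop arms and the square jar stands at the front notch. The gripper is still holding the knob at the 40 N setting. I handed the job in at about 22 s, and it gave no verdict.

- **Hood:** I gripped the crossbar beside its post with the tool tilted forward, because pointing straight down would have touched the hood's top edge. I swung the hood over at about 0.4 rad/s and let go once it was upright. It stayed up in every picture after that. I have no direct reading of the hinge angle or speed. Partway through, the force reached about 16 N because my arc was about 2 mm too tight, and I corrected for it.
- **Carousel:** I turned it 120° clockwise by the knob. In the last pictures the jars I could see were upright in their compartments; the arm hid some of them from above.
- **Final position:** The top camera puts the square jar 0.2 mm off the front centre line and the side camera 3.7 mm off. The limit is 10 mm. The learned detector gave 17.6 mm from the side and found nothing in the top view. I set it aside because its visible patch was small and it disagreed with both measurements made from the lid.
- **At rest:** During the last second of holding, the arm was still and the jar did not move in the pictures. By eye in the last side picture, the other things on the bench had not moved; I did not measure them.

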